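# Clear the draining rack into the tilt-out scrap bin

## Task

Clear the food scraps off the draining rack: tilt the yellow scrap bin under the edge of the basin right out by its grip, put the corn cob, the melon rind and the broccoli stalk into it, and shut the bin fully again. Leave the tumbler, the spatula and the spoon where they are on the rack.

Things in the scene. Friction and masses are not known exactly. Their poses are not given: they have to be found in the camera images.
- basin: White enamel washbasin with a chipped lip, in a low steel stand on the worktop: 440 mm deep (its x, away from the robot), 600 mm wide (its y), lip 50 to 66 mm wide and 14 mm thick with its top at 214 mm. Fixed. Origin: middle of the lip's front edge (towards the robot), on the worktop. A tap, 310 mm high, stands 300 mm back on its +y side.
- rack: Slotted stainless steel rack lying front to back across the basin: 425 mm (its x) by 420 mm (its y), strips 20 mm wide with 13 mm slots running front to back. Fixed. Origin: middle of its front edge, level with its top (226 mm above the worktop). No upstand in front, 12 mm upstands at sides and back. Its front edge is 8 mm behind the lip's front edge.
- bin_mount: Dark steel bracket that carries the scrap bin under the lip: two side cheeks, 292 mm apart, and a base plate. Fixed; its place along the lip varies. Origin: middle of its front, directly below the lip's front edge, on the worktop; x points away from the robot, y along the lip, z up. The bin's hinge runs along y, 6 mm behind and 15 mm above this origin.
- bin (a joint): Tilt-out scrap bin of yellow plastic, hinged along its lower front edge: 0 = shut, front upright, flush with the lip's front edge; grows as the top tilts out towards the robot, to 0.72 rad at the stop. The hinge is stiff (0.6 N m, about 3.5 N at the grip): the bin stays at the angle it is left. At 0.66 rad the mouth reaches from the lip's front edge to about 105 mm in front of it.
- bin_rim (a point): Middle of the top edge of the bin's front, 177 mm above the hinge when shut (192 mm above the worktop; the lip's underside is at 200 mm), about 155 mm above the worktop at 0.66 rad. The bin is 280 mm wide and 110 mm deep; its sides slope down to a back wall 100 mm high; walls 5 mm.
- bin_grip (a point): Grip of the bin: a yellow tongue standing straight out from the middle of its front, 30 mm wide (y), 18 mm thick, 62 mm long, with a round bead 46 mm wide and 18 mm across at its end. This point is the middle of the tongue, 38 mm in front of the hinge and 170 mm above it when shut, and turns with the bin. From above, fingers can take it by its two sides.
- bin_inside (a point): Point on the bin's floor, in the middle of it (52 mm behind the hinge, at hinge height when shut); turns with the bin: x towards its back wall, y along its width, z up to its mouth. Inner floor about 105 mm (x) by 270 mm (y).
- corn_cob: Piece of corn cob, yellow with a few pale leaves under it, 46 mm thick, 112 mm long along its x, lying down; it does not roll. Origin: on its axis, 48 mm from its blunt +x end, 23.5 mm above its underside. About 90 g.
- melon_rind: Crescent of melon rind, dark green outside, pale and pink inside, lying on its flat side, 38 mm high. It is 22 mm thick and 105 mm long, its long way along its x; the green back bulges to its +y, the two tips reach 26 mm to -y of the origin, the bulge 11 mm to +y. Origin: in the middle of the crescent's thickness at the middle of its length, 19 mm above its underside. About 100 g.
- broccoli_stalk: Pale green broccoli stalk standing on its cut foot, 64 mm high: stem 43 mm in diameter for the lower 45 mm, five branch stubs above it, at most 51 mm across. Origin: on its axis, 32 mm above its foot. About 120 g.
- tumbler: Glass tumbler standing upside down on the rack to drain: 72 mm across at its mouth (below), 100 mm high. Origin: middle of its mouth, on the rack. To be left alone.
- spatula: Wooden spatula, 270 mm long (its x, blade at +x), blade 55 mm wide, 8 mm thick, lying along the rack behind the scraps. Origin: middle of its length, on the rack. To be left alone.
- spoon: Steel serving spoon, 255 mm long (its x, bowl at +x), bowl 64 mm across, lying along the rack behind the scraps. Origin: middle of its length, on the rack. To be left alone.

How it is judged:
On the way, in this order (a step that is already met when the one before it is completed fails the run):
1. the bin is tilted out (beyond 0.45 rad) (value of joint bin above 0.45 rad), for 0.2 s.
2. cob, rind and stalk are all inside the bin (x of corn_cob in the frame of bin_inside between -0.06 and 0.06 m and y of corn_cob in the frame of bin_inside between -0.14 and 0.14 m and z of corn_cob in the frame of bin_inside between -0.01 and 0.145 m and x of melon_rind in the frame of bin_inside between -0.06 and 0.06 m and y of melon_rind in the frame of bin_inside between -0.14 and 0.14 m and z of melon_rind in the frame of bin_inside between -0.01 and 0.145 m and x of broccoli_stalk in the frame of bin_inside between -0.06 and 0.06 m and y of broccoli_stalk in the frame of bin_inside between -0.14 and 0.14 m and z of broccoli_stalk in the frame of bin_inside between -0.01 and 0.145 m), for 0.2 s.
At the end, for the whole second after the job is handed in: The bin is shut (within 0.05 rad), cob, rind and stalk all lie still inside it, and tumbler, spatula and spoon are within 40 mm of where they were (all of step 2 and value of joint bin below 0.05 rad and linear speed of each of corn_cob, melon_rind, broccoli_stalk below 0.05 m/s and distance of each of tumbler, spatula, spoon from where it was at the start of the episode below 0.04 m); the robot touches nothing.
It fails at once if the tumbler is shoved (40 mm) or tipped (0.4 rad) (distance of tumbler from where it was at the start of the episode above 0.04 m or angle between tumbler's own z axis and vertical above 0.4 rad).
It fails at once if the spatula or the spoon is shoved away (40 mm) (distance of any of spatula, spoon from where it was at the start of the episode above 0.04 m).
It also fails if it takes over 72 s, if anything falls off the work surface, if the arm or the gripper's body presses on something with over 40 N, if the wrist force passes 120 N, or if a joint passes its speed limit or range.

## Robot

A 7-joint arm with a two-finger parallel gripper is mounted at the origin on the work surface. World frame = base frame: x ahead of the robot, y to its left, z up, the work surface at z = 0. Lengths are in m, angles in rad, forces in N, time in s.
With the tool pointing down it reaches from about 0.4 to 0.875 m from the base axis. Payload 6.5 kg.
Tool frame: the origin (TCP) lies between the finger pads; the fingertips stand 14 mm ahead of it and the grasp point (between the pads) lies 5 mm behind it; z points along the fingers, y is the line along which they close (so a half turn about z gives the same grasp; the last joint's range is limited). The gripper opens to 88 mm and grips with 3 to 60 N. Pads are 18 mm wide; open, the fingers measure 123 mm over their backs; the gripper's body (75 mm by 187 mm) begins 45 mm behind the grasp point.
Start: joints at [-1.299, 0.536, -0.004, 1.538, 0.003, 1.067, -0.071], TCP at [0.215, 0.613, 0.253] pointing down, gripper open.
Joint ranges: [-2.7, 2.7], [-0.37, 2.16], [-1.27, 1.26], [0.24, 2.4], [-1.31, 4.45], [0.19, 1.91], [-2.76, 2.76]. Speed limits (rad/s): [2.39, 2.39, 3.14, 3.14, 3.14, 3.14, 3.14].

## Interface

Orientations are given as a unit quaternion [w, x, y, z].
In Python, from station import telemetry, optics, arm gives the robot as it stands. The module is installed in compiled form; this text tells all that it offers.
- The arm moves only by the tool arm_command, never from a script. Its argument "steps" is a list of rows, each a list of 2 entries, a list of its own where there are three numbers: the shift along the tool's x, y, z normalised to -1 to 1, where 1 is 12 cm, then the turn, a rotation vector about the tool's x, y, z normalised to -1 to 1, where 1 is pi/4 rad. A call has exactly 8 rows; each row shifts and turns the commanded pose from where the row before left it, along the tool's axes as they then stand; what a row does not reach is not made up. A row lasts 1/12 s, in which the tool goes at most 41.7 mm and 7.16 degrees, less where a joint would pass 70% of its speed; a pose out of reach is approached as far as the arm can. A call with a number of a shift or a turn outside -1 to 1 is refused whole. A call with a gripper value outside its range is refused whole. "jaw" is the closure, from -1 (fully open) to 1 (shut), set as the call begins (left out, the last holds). The fingers move at their own pace and stop on an object; "squeeze" is the grip in N (left out, the last holds). Time passes only in rows, so rows that do not move let the fingers close, or fill a call up. It gives the time, the measured TCP pose, the force, the opening and the grip force at its end, in the units of the state.
- telemetry.get_obs(): the state, without advancing time (a new reading comes with each control period).
- optics.get_image(name): name is "side" or "top" or "wrist"; returns the picture (480x640x3 uint8, blue, green, red); there is no depth.
- optics.get_calibration(name): a dict with "fovy" (degrees; the focal length in pixels is half the picture's height over the tangent of half this angle, whatever the lens; pixels are square), "cx", "cy" (the principal point, pixels), "rvec" (rotation vector, rad) and "tvec" (3), from world to camera coordinates, as OpenCV has them; the wrist camera has in their place "T_tool_cam" (4x4, takes a point from camera to tool coordinates, whose origin is the TCP and whose axes are the flange's). Camera axes: x right, y down, z forward; pixel columns grow to the right and rows downward; lengths in m; the calibration is good to about 2 mm. A picture is of the moment at which its call begins: read the wrist's pose just before it. get_calibration takes no time and is no camera call.
- arm.job_done(): hands the job in; it is judged then, once.
Trained networks look in the newest picture that a camera, given by its name, has taken for a name from the list of things; names that differ only in an ending like _2 or _b are one class to them, and where a whole thing is asked for, a point or a joint stands for the part that bears it (a point fixed in the world has none). Each returns a list of dicts, best first, with "score" (0 to 1); they miss things now and then, are a little off and sometimes report something else, mostly with a low value. They report only what shows in the picture. A call takes as long as a camera call.
- optics.look_for(camera, label): "at" ([row, column] in pixels, amid what is visible of it).
The state is a dict: "time_s": time; "joint_pos": joint angles; "qvel": joint speeds; "effort": joint torques, N m; "position": TCP position; "eef_rot": TCP orientation; "force": force on the tool from outside, world axes, zero at the start; "moment": the same for the moment, N m; "finger_gap": opening from 0.0 (shut) to 1.0 (fully open); "grasp_force": force on a finger pad.
Only numpy, scipy, OpenCV 4.12 (cv2) and the standard library are available. Lean on these libraries where they do the work, as an engineer would, in place of code of your own. Each camera call takes 0.05 s, during which the arm holds its last target. There are 200 camera calls.

## Working session

There is one attempt and no reset: what is moved stays moved. The work goes in short steps, Python scripts to look and compute and a tool call to move; the robot and the scene stay as the last step left them, time stands still between calls to the robot, and variables do not carry over. Pictures are saved under pics/ and viewed, at most 10 in all, crops included, and the job is handed in when it is done.

Besides the shell and the picture viewer there is one more tool, called after ">>>" as name([rows], argument=value, ...), one row to a line, values as JSON. arm_command: Moves the arm, as the interface text tells. Scaled input: -1 to 1 covers 12 cm each way for a shift and pi/4 rad each way for a turn. Its arguments: {"type":"object","properties":{"steps":{"type":"array"},"jaw":{"type":"number"},"squeeze":{"type":"number"}},"required":["steps"]}

```bash
mkdir -p pics; cat > h.py <<'E'
import numpy as np, cv2
from scipy.spatial.transform import Rotation as R
from station import telemetry, optics, arm
def cam(name, obs=None):
    c=optics.get_calibration(name); f=240/np.tan(np.radians(c["fovy"])/2)
    K=np.array([[f,0,c["cx"]],[0,f,c["cy"]],[0,0,1]])
    if name=="wrist":
        o=obs or telemetry.get_obs(); w=o["eef_rot"]
        T=np.eye(4); T[:3,:3]=R.from_quat([w[1],w[2],w[3],w[0]]).as_matrix(); T[:3,3]=o["position"]
        M=np.linalg.inv(T@np.array(c["T_tool_cam"])); return K,M[:3,:3],M[:3,3]
    return K,R.from_rotvec(np.ravel(c["rvec"])).as_matrix(),np.ravel(c["tvec"])
def ray(C,rc):
    K,Rm,t=C; d=Rm.T@np.linalg.inv(K)@np.array([rc[1],rc[0],1.]); return -Rm.T@t,d
def onz(C,rc,z):
    o,d=ray(C,rc); return o+d*(z-o[2])/d[2]
def proj(C,P):
    K,Rm,t=C; p=K@(Rm@np.asarray(P,float)+t); return p[1]/p[2],p[0]/p[2]
def tri(A,a,B,b):
    o1,d1=ray(A,a);o2,d2=ray(B,b); s=np.linalg.lstsq(np.c_[d1,-d2],o2-o1,rcond=None)[0]
    p,q=o1+s[0]*d1,o2+s[1]*d2; return (p+q)/2,np.linalg.norm(p-q)
E
python3 - <<'E'
from h import *
np.set_printoptions(precision=3,suppress=True)
o=telemetry.get_obs();print(o)
C={}
for n in("top","side"):
    cv2.imwrite(f"pics/{n}0.png",optics.get_image(n));C[n]=cam(n);print(n,-C[n][1].T@C[n][2],optics.get_calibration(n))
for l in"corn_cob melon_rind broccoli_stalk tumbler spatula spoon bin_grip basin".split():
    D={n:optics.look_for(n,l) for n in C}
    print(l,{n:[(np.round(d["at"]),round(d["score"],2)) for d in D[n][:2]] for n in D})
    if D["top"] and D["side"]: print("   ",tri(C["top"],D["top"][0]["at"],C["side"],D["side"][0]["at"]))
E
```

```text
{'time_s': 0.0, 'joint_pos': array([-1.299,  0.537, -0.004,  1.539,  0.003,  1.067, -0.071]), 'qvel': array([0.001, 0.   , 0.   , 0.   , 0.   , 0.   , 0.001]), 'effort': array([ -0.   , -57.097,   0.991, -25.162,  -0.056,   0.018,   0.   ]), 'position': array([0.215, 0.613, 0.252]), 'eef_rot': array([-0.   ,  0.168,  0.986, -0.001]), 'force': array([-0.522,  0.33 , -0.801]), 'moment': array([ 0.006,  0.016, -0.025]), 'grasp_force': 0.0, 'finger_gap': 0.9993334332296001}
top [0.565 0.039 0.831] {'fovy': 56.24818940494456, 'cx': 316.4038976515054, 'cy': 243.02892839924812, 'rvec': array([ 2.162, -2.129,  0.191]), 'tvec': array([0.016, 0.691, 0.73 ])}
side [0.397 0.711 0.631] {'fovy': 44.82111812591263, 'cx': 325.79206190971064, 'cy': 228.53694055773047, 'rvec': array([ 0.501, -2.537,  1.414]), 'tvec': array([0.641, 0.269, 0.76 ])}
corn_cob {'top': [(array([266., 385.]), 0.96)], 'side': [(array([168., 379.]), 0.68)]}
    (array([ 0.63 , -0.06 ,  0.245]), np.float64(0.00010352490689314814))
melon_rind {'top': [(array([251., 282.]), 0.64), (array([172., 321.]), 0.56)], 'side': [(array([20
[... 373 characters left out ...]
ula {'top': [(array([197., 402.]), 0.9), (array([332., 309.]), 0.54)], 'side': [(array([160., 321.]), 0.72), (array([206., 344.]), 0.7)]}
    (array([ 0.733, -0.088,  0.227]), np.float64(0.007898716634213872))
spoon {'top': [(array([166., 509.]), 0.74)], 'side': [(array([121., 326.]), 0.79), (array([285., 388.]), 0.65)]}
    (array([ 0.783, -0.237,  0.231]), np.float64(0.015310509358486223))
bin_grip {'top': [(array([330., 308.]), 0.76)], 'side': [(array([283., 390.]), 0.71)]}
    (array([0.558, 0.044, 0.118]), np.float64(0.03200316601615637))
basin {'top': [(array([170., 320.]), 0.61)], 'side': [(array([272., 217.]), 0.81)]}
    (array([0.853, 0.031, 0.043]), np.float64(0.0516226327362136))
```

View pics/top0.png

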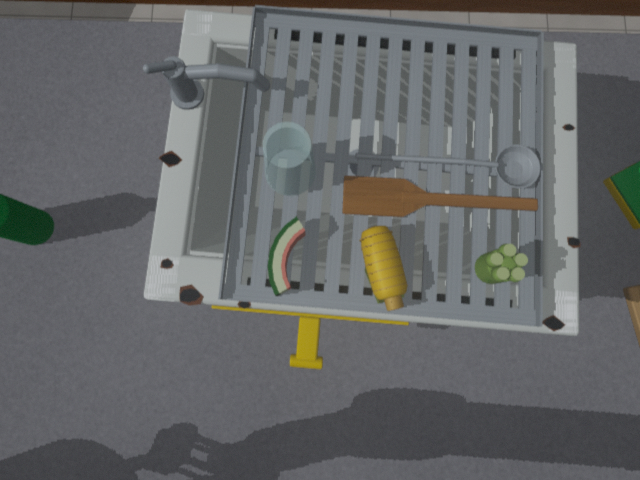

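View pics/side0.png

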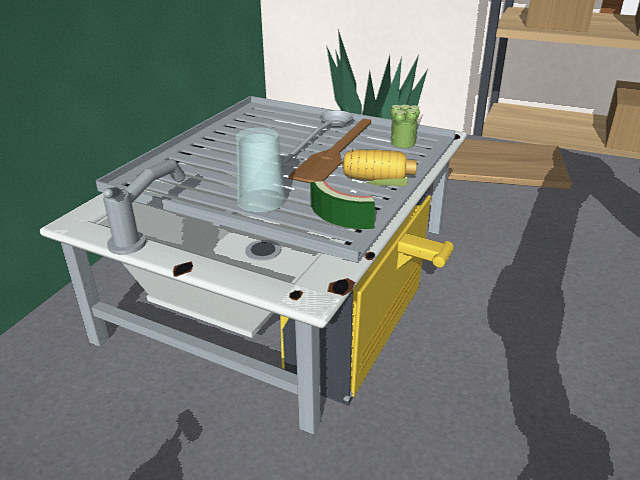

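The top view shows the rind at (257,283), cob at (266,384), stalk at (265,503), tumbler (159,287), spatula (197,440), spoon (165,450), and the grip tongue at (340,307) with its bead at (363,306). The side view agrees: bin shut, grip at (247,425).

```bash
python3 - <<'E'
from h import *
np.set_printoptions(precision=3,suppress=True)
T=cam("top");S=cam("side")
def t(n,rc,z): print(n,onz(T,rc,z))
t("lipL",(299,146),.214);t("lipR",(332,577),.214)
t("tongue base",(320,309),.194);t("bead",(363,306.5),.194);t("beadL",(363,290),.185);t("beadR",(363,323),.185)
t("binL",(307,213),.192);t("binR",(323,408),.192)
t("cob a",(229,374),.245);t("cob b",(308,396),.245);t("cobc",(266,384),.249)
t("cob wid L",(270,364),.2495);t("cob wid R",(262,404),.2495)
t("rind tipA",(226,299),.264);t("rind tipB",(290,282),.264);t("rind bulge",(258,269),.264);t("rind inner",(258,284),.264)
t("stalk top",(263,507),.288)
print("stalk side foot", onz(S,(145,403),.226),"top",onz(S,(108,404),.29))
print("bead side tri", tri(T,(363,306),S,(252,441)))
t("spatula near edge",(216,375),.234);t("spat end",(205,536),.23);t("spat tip",(196,344),.23);t("tumbler top",(140,286),.326)
E
```

```text
lipL [0.584 0.259 0.214]
lipR [ 0.548 -0.327  0.214]
tongue base [0.559 0.038 0.194]
bead [0.5   0.04  0.194]
beadL [0.499 0.063 0.185]
beadR [0.5   0.017 0.185]
binL [0.575 0.173 0.192]
binR [ 0.557 -0.101  0.192]
cob a [ 0.68  -0.047  0.245]
cob b [ 0.576 -0.074  0.245]
cobc [ 0.63  -0.059  0.249]
cob wid L [ 0.624 -0.032  0.25 ]
cob wid R [ 0.636 -0.085  0.25 ]
rind tipA [0.678 0.053 0.264]
rind tipB [0.596 0.073 0.264]
rind bulge [0.636 0.09  0.264]
rind inner [0.637 0.071 0.264]
stalk top [ 0.632 -0.203  0.288]
stalk side foot [ 0.631 -0.198  0.226] top [ 0.635 -0.204  0.29 ]
bead side tri (array([0.503, 0.042, 0.186]), np.float64(0.006117218232203189))
spatula near edge [ 0.7   -0.05   0.234]
spat end [ 0.721 -0.274  0.23 ]
spat tip [ 0.728 -0.008  0.23 ]
tumbler top [0.769 0.069 0.326]
```

>>> arm_command([
  [[-0.25, -0.227, 0], [0, 0, 0]],
  [[-0.25, -0.227, 0], [0, 0, 0]],
  [[-0.25, -0.227, 0], [0, 0, 0]],
  [[-0.25, -0.227, 0], [0, 0, 0]],
  [[-0.25, -0.227, 0], [0, 0, 0]],
  [[-0.25, -0.227, 0], [0, 0, 0]],
  [[-0.25, -0.227, 0], [0, 0, 0]],
  [[-0.25, -0.227, 0], [0, 0, 0]],
], jaw=-1, squeeze=25)

```text
time_s: 1.57
position: [0.3703, 0.3263, 0.253]
eef_rot: [0.0, 0.168, 0.986, 0.0]
force: [0.6, -0.1, -0.1]
finger_gap: 0.997
grasp_force: 0.0
```

>>> arm_command([
  [[-0.25, -0.227, 0], [0, 0, 0]],
  [[-0.25, -0.227, 0], [0, 0, 0]],
  [[-0.25, -0.227, 0], [0, 0, 0]],
  [[-0.25, -0.227, 0], [0, 0, 0]],
  [[-0.25, -0.227, 0], [0, 0, 0]],
  [[-0.25, -0.227, 0], [0, 0, 0]],
  [[-0.25, -0.227, 0], [0, 0, 0]],
  [[-0.25, -0.227, 0], [0, 0, 0]],
])

```text
time_s: 2.23
position: [0.5246, 0.0412, 0.2531]
eef_rot: [0.0, 0.168, 0.986, 0.0]
force: [1.6, 1.0, -0.7]
finger_gap: 0.999
grasp_force: 0.0
```

>>> arm_command([
  [[0, 0, 0], [0, 0, -0.118]],
  [[0, 0, 0], [0, 0, -0.118]],
  [[0, 0, 0], [0, 0, -0.117]],
  [[0, 0, 0], [0, 0, 0]],
  [[0, 0, 0], [0, 0, 0]],
  [[0, 0, 0], [0, 0, 0]],
  [[0, 0, 0], [0, 0, 0]],
  [[0, 0, 0], [0, 0, 0]],
])

```text
time_s: 2.9
position: [0.5238, 0.0432, 0.2528]
eef_rot: [0.0, 0.031, 1.0, -0.0]
force: [0.6, -0.1, -0.2]
finger_gap: 0.999
grasp_force: 0.0
```

```bash
python3 - <<'E'
from h import *
np.set_printoptions(precision=3,suppress=True)
W=cam("wrist");cv2.imwrite("pics/w1.png",optics.get_image("wrist"))
for l,z in(("bin_grip",.19),("corn_cob",.25),("melon_rind",.26)):
    for d in optics.look_for("wrist",l)[:2]: print(l,d["at"],d["score"],onz(W,d["at"],z))
E
```

```text
bin_grip [278.0, 310.4] 0.74 [0.537 0.039 0.19 ]
corn_cob [400.6, 153.8] 0.42 [ 0.569 -0.035  0.25 ]
melon_rind [393.3, 388.1] 0.71 [0.563 0.072 0.26 ]
```

View pics/w1.png

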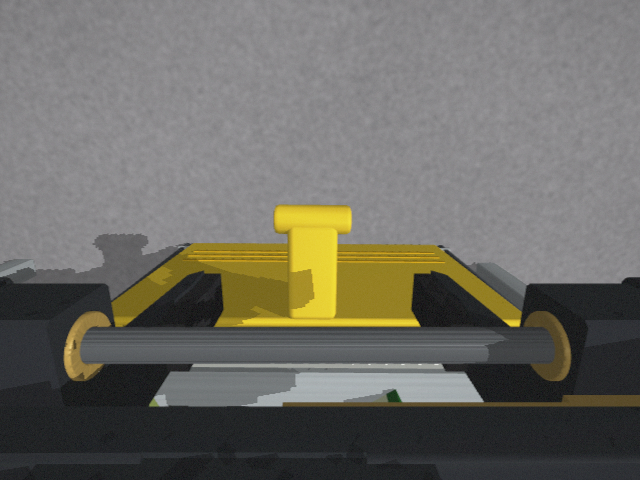

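The wrist view has the tongue between the open fingers (base (318,313), bead (218,313)), so the line-up is fine. Next I descend and grip.

>>> arm_command([
  [[0, -0.015, 0.152], [0, 0, 0]],
  [[0, 0, 0.152], [0, 0, 0]],
  [[0, 0, 0.152], [0, 0, 0]],
  [[0, 0, 0.152], [0, 0, 0]],
  [[0, 0, 0], [0, 0, 0]],
  [[0, 0, 0], [0, 0, 0]],
  [[0, 0, 0], [0, 0, 0]],
  [[0, 0, 0], [0, 0, 0]],
])

```text
time_s: 3.77
position: [0.5246, 0.0413, 0.181]
eef_rot: [0.001, 0.03, 1.0, 0.0]
force: [0.7, 0.3, -0.3]
finger_gap: 0.998
grasp_force: 0.0
```

>>> arm_command([
  [[0, 0, 0], [0, 0, 0]],
  [[0, 0, 0], [0, 0, 0]],
  [[0, 0, 0], [0, 0, 0]],
  [[0, 0, 0], [0, 0, 0]],
  [[0, 0, 0], [0, 0, 0]],
  [[0, 0, 0], [0, 0, 0]],
  [[0, 0, 0], [0, 0, 0]],
  [[0, 0, 0], [0, 0, 0]],
], jaw=1, squeeze=20)

```text
time_s: 4.43
position: [0.5238, 0.0412, 0.1797]
eef_rot: [-0.0, 0.03, 1.0, -0.0]
force: [-0.1, 0.3, -0.6]
finger_gap: 0.418
grasp_force: 0.0
```

```bash
python3 - <<'E'
import numpy as np
# grasp point relative to hinge (forward a, up b) with the tool vertical; print tool x (towards robot) / z (down) shifts
a,b=.052,.170
th=np.linspace(0,.69,17); f=a*np.cos(th)+b*np.sin(th); u=b*np.cos(th)-a*np.sin(th)
print(np.round(np.c_[np.diff(f)/.12,-np.diff(u)/.12],3).tolist(), f[-1]-f[0],u[-1]-u[0])
E
```

```text
[[0.061, 0.02], [0.06, 0.023], [0.059, 0.025], [0.058, 0.028], [0.056, 0.03], [0.055, 0.033], [0.054, 0.035], [0.052, 0.037], [0.05, 0.039], [0.049, 0.041], [0.047, 0.044], [0.045, 0.046], [0.043, 0.047], [0.041, 0.049], [0.039, 0.051], [0.036, 0.053]] 0.09631611375758409 -0.07198811092603419
```

>>> arm_command([
  [[0, 0, 0], [0, 0, 0]],
  [[0, 0, 0], [0, 0, 0]],
  [[0, 0, 0], [0, 0, 0]],
  [[0, 0, 0], [0, 0, 0]],
  [[0, 0, 0], [0, 0, 0]],
  [[0, 0, 0], [0, 0, 0]],
  [[0, 0, 0], [0, 0, 0]],
  [[0, 0, 0], [0, 0, 0]],
])

```text
time_s: 5.1
position: [0.5237, 0.0402, 0.1797]
eef_rot: [-0.0, 0.031, 1.0, -0.001]
force: [0.4, -5.5, 0.4]
finger_gap: 0.338
grasp_force: 20.0
```

>>> arm_command([
  [[0.061, 0, 0.02], [0, 0, 0]],
  [[0.06, 0, 0.023], [0, 0, 0]],
  [[0.059, 0, 0.025], [0, 0, 0]],
  [[0.058, 0, 0.028], [0, 0, 0]],
  [[0.056, 0, 0.03], [0, 0, 0]],
  [[0.055, 0, 0.033], [0, 0, 0]],
  [[0.054, 0, 0.035], [0, 0, 0]],
  [[0.052, 0, 0.037], [0, 0, 0]],
])

```text
time_s: 5.77
position: [0.4713, 0.0439, 0.153]
eef_rot: [0.003, 0.031, 1.0, 0.0]
force: [3.9, -5.0, 2.5]
finger_gap: 0.336
grasp_force: 20.0
```

Gripped (gap 30 mm) and tilting with a low force, so I carry on round the arc.

>>> arm_command([
  [[0.05, 0, 0.039], [0, 0, 0]],
  [[0.049, 0, 0.041], [0, 0, 0]],
  [[0.047, 0, 0.044], [0, 0, 0]],
  [[0.045, 0, 0.046], [0, 0, 0]],
  [[0.043, 0, 0.047], [0, 0, 0]],
  [[0.041, 0, 0.049], [0, 0, 0]],
  [[0.039, 0, 0.051], [0, 0, 0]],
  [[0.03, 0, 0.045], [0, 0, 0]],
])

```text
time_s: 6.43
position: [0.4311, 0.0467, 0.1093]
eef_rot: [0.003, 0.031, 1.0, 0.0]
force: [6.0, -6.0, 1.7]
finger_gap: 0.336
grasp_force: 20.8
```

>>> arm_command([
  [[0, 0, 0], [0, 0, 0]],
  [[0, 0, 0], [0, 0, 0]],
  [[0, 0, 0], [0, 0, 0]],
  [[0, 0, 0], [0, 0, 0]],
  [[0, 0, 0], [0, 0, 0]],
  [[0, 0, 0], [0, 0, 0]],
  [[0, 0, 0], [0, 0, 0]],
  [[0, 0, 0], [0, 0, 0]],
], jaw=-1)

```text
time_s: 7.1
position: [0.4278, 0.0471, 0.1085]
eef_rot: [-0.0, 0.03, 1.0, 0.0]
force: [0.2, -0.4, 0.2]
finger_gap: 0.916
grasp_force: 0.0
```

>>> arm_command([
  [[0, 0, -0.32], [0, 0, 0]],
  [[0, 0, -0.32], [0, 0, 0]],
  [[0, 0, -0.32], [0, 0, 0]],
  [[0, 0, -0.32], [0, 0, -0.134]],
  [[0, 0, -0.32], [0, 0, -0.134]],
  [[0, 0, 0], [0, 0, -0.134]],
  [[0, 0, 0], [0, 0, 0]],
  [[0, 0, 0], [0, 0, 0]],
])

```text
time_s: 7.77
position: [0.4275, 0.047, 0.3002]
eef_rot: [-0.0, -0.126, 0.992, 0.0]
force: [-0.1, -0.4, -1.1]
finger_gap: 1.004
grasp_force: 0.0
```

>>> arm_command([
  [[-0.231, -0.214, 0], [0, 0, 0]],
  [[-0.231, -0.214, 0], [0, 0, 0]],
  [[-0.231, -0.214, 0], [0, 0, 0]],
  [[-0.231, -0.214, 0], [0, 0, 0]],
  [[-0.231, -0.214, 0], [0, 0, 0]],
  [[-0.231, -0.214, 0], [0, 0, 0]],
  [[0, 0, 0], [0, 0, 0]],
  [[0, 0, 0], [0, 0, 0]],
])

```text
time_s: 8.43
position: [0.6276, -0.0614, 0.2974]
eef_rot: [-0.002, -0.125, 0.992, -0.0]
force: [-0.1, 0.1, -1.5]
finger_gap: 1.002
grasp_force: 0.0
```

```bash
python3 - <<'E'
from h import *
np.set_printoptions(precision=3,suppress=True)
print(telemetry.get_obs()["joint_pos"])
S=cam("side");im=optics.get_image("side");cv2.imwrite("pics/s2.png",im)
# predicted place of rim at several tilt angles; hinge at (.574,.037,.015)
for th in(.6,.66,.72):
    n=np.array([.998,-.061]);h=np.array([.573,.037])
    p=h-n*(.177*np.sin(th)); print(th,proj(S,[*p,.015+.177*np.cos(th)]))
E
```

```text
[-0.16   0.471  0.263  1.554 -0.129  1.138  1.952]
0.6 (np.float64(272.30429262649426), np.float64(462.44236985049685))
0.66 (np.float64(277.613054849183), np.float64(468.0883002861057))
0.72 (np.float64(283.1410890347111), np.float64(473.4020886741109))
```

View pics/s2.png

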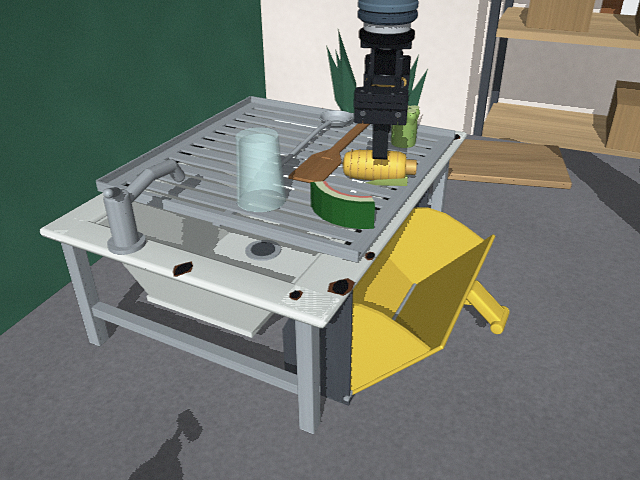

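The side view shows the bin wide open (rim from (236,492) to (348,441)) and the gripper over the cob. Descend and grip.

>>> arm_command([
  [[0, 0, 0.11], [0, 0, 0]],
  [[0, 0, 0.11], [0, 0, 0]],
  [[0, 0, 0.11], [0, 0, 0]],
  [[0, 0, 0.11], [0, 0, 0]],
  [[0, 0, 0], [0, 0, 0]],
  [[0, 0, 0], [0, 0, 0]],
  [[0, 0, 0], [0, 0, 0]],
  [[0, 0, 0], [0, 0, 0]],
])

```text
time_s: 9.15
position: [0.6281, -0.0598, 0.2489]
eef_rot: [0.001, -0.127, 0.992, -0.0]
force: [-0.5, 0.4, 0.5]
finger_gap: 1.0
grasp_force: 0.0
```

>>> arm_command([
  [[0, 0, 0], [0, 0, 0]],
  [[0, 0, 0], [0, 0, 0]],
  [[0, 0, 0], [0, 0, 0]],
  [[0, 0, 0], [0, 0, 0]],
  [[0, 0, 0], [0, 0, 0]],
  [[0, 0, 0], [0, 0, 0]],
  [[0, 0, 0], [0, 0, 0]],
  [[0, 0, 0], [0, 0, 0]],
], jaw=1, squeeze=20)

```text
time_s: 9.82
position: [0.6279, -0.0601, 0.2478]
eef_rot: [-0.0, -0.127, 0.992, 0.0]
force: [-0.1, 0.2, 0.7]
finger_gap: 0.523
grasp_force: 20.0
```

>>> arm_command([
  [[0, 0, 0], [0, 0, 0]],
  [[0, 0, 0], [0, 0, 0]],
  [[0, 0, -0.15], [0, 0, 0]],
  [[0, 0, -0.15], [0, 0, 0]],
  [[0, 0, -0.15], [0, 0, 0]],
  [[0, 0, -0.15], [0, 0, 0]],
  [[0, 0, 0], [0, 0, 0]],
  [[0, 0, 0], [0, 0, 0]],
])

```text
time_s: 10.48
position: [0.6282, -0.0602, 0.3202]
eef_rot: [0.001, -0.127, 0.992, -0.0]
force: [-0.2, 0.5, -1.9]
finger_gap: 0.519
grasp_force: 20.0
```

>>> arm_command([
  [[0.222, 0.122, 0], [0, 0, 0]],
  [[0.222, 0.122, 0], [0, 0, 0]],
  [[0.222, 0.122, 0], [0, 0, 0]],
  [[0.222, 0.122, 0], [0, 0, 0]],
  [[0, 0, 0], [0, 0, 0.15]],
  [[0, 0, 0], [0, 0, 0.15]],
  [[0, 0, 0], [0, 0, 0.15]],
  [[0, 0, 0], [0, 0, 0.15]],
])

```text
time_s: 11.15
position: [0.509, -0.0302, 0.3184]
eef_rot: [-0.001, 0.111, 0.994, -0.0]
force: [-0.5, -0.3, -0.8]
finger_gap: 0.518
grasp_force: 20.0
```

>>> arm_command([
  [[0, 0, 0], [0, 0, 0.15]],
  [[0, 0, 0], [0, 0, 0.15]],
  [[0, 0, 0], [0, 0, 0.15]],
  [[0, 0, 0], [0, 0, 0.15]],
  [[0, 0, 0], [0, 0, 0.15]],
  [[0, 0, 0], [0, 0, 0.15]],
  [[0, 0, 0], [0, 0, 0.15]],
  [[0, 0, 0], [0, 0, 0.15]],
])

```text
time_s: 11.82
position: [0.5091, -0.0303, 0.3182]
eef_rot: [-0.001, 0.55, 0.835, -0.001]
force: [-0.0, -0.1, -1.3]
finger_gap: 0.521
grasp_force: 20.0
```

>>> arm_command([
  [[0, 0, 0], [0, 0, 0.15]],
  [[0, 0, 0], [0, 0, 0.15]],
  [[0, 0, 0], [0, 0, 0.15]],
  [[0, 0, 0], [0, 0, 0.15]],
  [[0, 0, 0], [0, 0, 0]],
  [[0, 0, 0], [0, 0, 0]],
  [[0, 0, 0], [0, 0, 0]],
  [[0, 0, 0], [0, 0, 0]],
])

```text
time_s: 12.48
position: [0.5098, -0.0304, 0.3194]
eef_rot: [-0.0, 0.727, 0.687, -0.0]
force: [-0.4, -0.4, -0.5]
finger_gap: 0.521
grasp_force: 20.0
```

>>> arm_command([
  [[0, 0, 0.208], [0, 0, 0]],
  [[0, 0, 0.208], [0, 0, 0]],
  [[0, 0, 0.208], [0, 0, 0]],
  [[0, 0, 0.208], [0, 0, 0]],
  [[0, 0, 0.208], [0, 0, 0]],
  [[0, 0, 0], [0, 0, 0]],
  [[0, 0, 0], [0, 0, 0]],
  [[0, 0, 0], [0, 0, 0]],
])

```text
time_s: 13.15
position: [0.5108, -0.0306, 0.1962]
eef_rot: [0.001, 0.728, 0.686, 0.001]
force: [0.3, -0.5, -0.4]
finger_gap: 0.518
grasp_force: 20.0
```

>>> arm_command([
  [[0, 0, 0], [0, 0, 0]],
  [[0, 0, 0], [0, 0, 0]],
  [[0, 0, 0], [0, 0, 0]],
  [[0, 0, 0], [0, 0, 0]],
  [[0, 0, 0], [0, 0, 0]],
  [[0, 0, 0], [0, 0, 0]],
  [[0, 0, 0], [0, 0, 0]],
  [[0, 0, 0], [0, 0, 0]],
], jaw=-0.4)

```text
time_s: 13.82
position: [0.51, -0.0303, 0.195]
eef_rot: [0.0, 0.728, 0.686, -0.0]
force: [0.5, -0.3, -0.3]
finger_gap: 0.697
grasp_force: 0.0
```

>>> arm_command([
  [[0, 0, -0.225], [0, 0, 0]],
  [[0, 0, -0.225], [0, 0, 0]],
  [[0, 0, -0.225], [0, 0, 0]],
  [[0, 0, -0.225], [0, 0, 0]],
  [[0, 0, 0], [0, 0, 0]],
  [[0, 0, 0], [0, 0, 0]],
  [[0, 0, 0], [0, 0, 0]],
  [[0, 0, 0], [0, 0, 0]],
])

```text
time_s: 14.48
position: [0.5092, -0.0303, 0.3017]
eef_rot: [-0.001, 0.728, 0.686, -0.001]
force: [0.7, 1.2, -0.5]
finger_gap: 0.698
grasp_force: 0.0
```

```bash
python3 - <<'E'
from h import *
np.set_printoptions(precision=3,suppress=True)
print(telemetry.get_obs()["joint_pos"])
a=optics.get_image("side");S=cam("side");T=cam("top")
b=optics.get_image("top");cv2.imwrite("pics/c3.png",np.hstack([a[180:420,250:570],b[190:430,180:560]]))
for l,z in(("corn_cob",.06),("melon_rind",.245),("broccoli_stalk",.26)):
  for n,C in(("side",S),("top",T)):
    print(l,n,[(d["at"],round(d["score"],2),onz(C,d["at"],z)) for d in optics.look_for(n,l)[:1]])
E
```

```text
[-0.474  0.262  0.536  1.872 -0.152  1.051  0.064]
corn_cob side [([287.5, 405.5], 0.87, array([ 0.566, -0.025,  0.06 ]))]
corn_cob top [([319.8, 340.1], 0.54, array([ 0.559, -0.015,  0.06 ]))]
melon_rind side [([206.8, 343.7], 0.94, array([0.637, 0.073, 0.245]))]
melon_rind top [([249.9, 283.1], 0.76, array([0.65 , 0.074, 0.245]))]
broccoli_stalk side [([128.3, 400.2], 0.87, array([ 0.635, -0.188,  0.26 ]))]
broccoli_stalk top [([264.2, 501.9], 0.91, array([ 0.634, -0.209,  0.26 ]))]
```

View pics/c3.png

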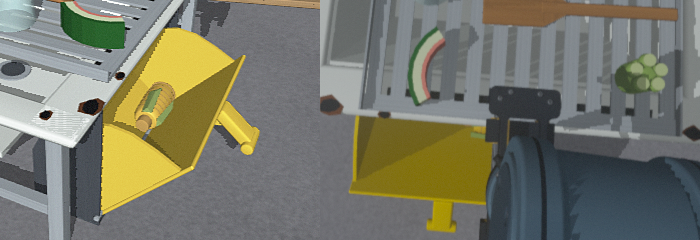

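The cob lies in the bin ((105,155) in the crop) with the bin still open, and rind and stalk are unmoved on the rack. Next the rind.

>>> arm_command([
  [[0, 0, 0], [0, 0, -0.1475]],
  [[0, 0, 0], [0, 0, -0.1475]],
  [[0, 0, 0], [0, 0, -0.1475]],
  [[0, 0, 0], [0, 0, -0.1475]],
  [[0, 0, 0], [0, 0, -0.1475]],
  [[0, 0, 0], [0, 0, -0.1475]],
  [[0, 0, 0], [0, 0, -0.1475]],
  [[0, 0, 0], [0, 0, -0.1475]],
], jaw=-1)

```text
time_s: 15.55
position: [0.51, -0.0304, 0.303]
eef_rot: [-0.0, 0.342, 0.94, 0.0]
force: [0.3, 0.3, -0.1]
finger_gap: 0.998
grasp_force: 0.0
```

>>> arm_command([
  [[0, 0, 0], [0, 0, -0.1475]],
  [[0, 0, 0], [0, 0, -0.1475]],
  [[0, 0, 0], [0, 0, -0.1475]],
  [[0, 0, 0], [0, 0, -0.1475]],
  [[0, 0, 0], [0, 0, 0]],
  [[0, 0, 0], [0, 0, 0]],
  [[0, 0, 0], [0, 0, 0]],
  [[0, 0, 0], [0, 0, 0]],
])

```text
time_s: 16.22
position: [0.51, -0.0304, 0.303]
eef_rot: [0.0, 0.121, 0.993, -0.0]
force: [-0.4, -0.2, -0.1]
finger_gap: 0.997
grasp_force: 0.0
```

>>> arm_command([
  [[-0.1635, 0.229, 0], [0, 0, 0]],
  [[-0.1635, 0.229, 0], [0, 0, 0]],
  [[-0.1635, 0.229, 0], [0, 0, 0]],
  [[-0.1635, 0.229, 0], [0, 0, 0]],
  [[-0.1635, 0.229, 0], [0, 0, 0]],
  [[0, 0, 0], [0, 0, 0]],
  [[0, 0, 0], [0, 0, 0]],
  [[0, 0, 0], [0, 0, 0]],
])

```text
time_s: 16.88
position: [0.6374, 0.079, 0.3027]
eef_rot: [-0.0, 0.12, 0.993, -0.001]
force: [-0.4, -0.2, -0.6]
finger_gap: 0.996
grasp_force: 0.0
```

```bash
python3 - <<'E'
from h import *
o=telemetry.get_obs();print(o["joint_pos"].round(3))
a=optics.get_image("side");b=optics.get_image("wrist")
cv2.imwrite("pics/c4.png",np.hstack([a[60:300,200:500],cv2.resize(b,None,fx=.6,fy=.6)[-240:]]))
E
```

```text
[-0.38   0.487  0.269  1.518 -0.136  1.156  1.244]
```

View pics/c4.png

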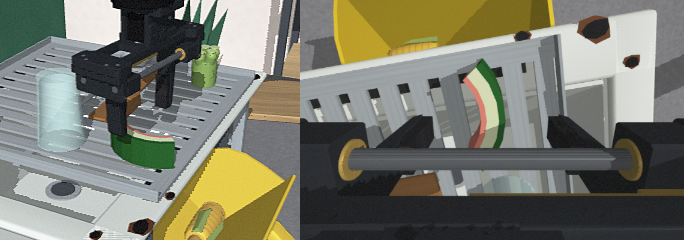

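The rind's middle ((135,490) in the wrist crop) is centred between the open fingers. Descend, grip, lift.

>>> arm_command([
  [[0, 0, 0.12], [0, 0, 0]],
  [[0, 0, 0.12], [0, 0, 0]],
  [[0, 0, 0.12], [0, 0, 0]],
  [[0, 0, 0.12], [0, 0, 0]],
  [[0, 0, 0], [0, 0, 0]],
  [[0, 0, 0], [0, 0, 0]],
  [[0, 0, 0], [0, 0, 0]],
  [[0, 0, 0], [0, 0, 0]],
])

```text
time_s: 17.65
position: [0.6384, 0.0796, 0.2468]
eef_rot: [0.001, 0.12, 0.993, 0.0]
force: [1.1, 0.1, -0.4]
finger_gap: 0.999
grasp_force: 0.0
```

>>> arm_command([
  [[0, 0, 0], [0, 0, 0]],
  [[0, 0, 0], [0, 0, 0]],
  [[0, 0, 0], [0, 0, 0]],
  [[0, 0, 0], [0, 0, 0]],
  [[0, 0, 0], [0, 0, 0]],
  [[0, 0, 0], [0, 0, 0]],
  [[0, 0, 0], [0, 0, 0]],
  [[0, 0, 0], [0, 0, 0]],
], jaw=1)

```text
time_s: 18.32
position: [0.6379, 0.0798, 0.2454]
eef_rot: [-0.0, 0.119, 0.993, -0.0]
force: [0.6, -0.2, -1.1]
finger_gap: 0.415
grasp_force: 0.0
```

>>> arm_command([
  [[0, 0, 0], [0, 0, 0]],
  [[0, 0, 0], [0, 0, 0]],
  [[0, 0, 0], [0, 0, 0]],
  [[0, 0, 0], [0, 0, 0]],
  [[0, 0, -0.15], [0, 0, 0]],
  [[0, 0, -0.15], [0, 0, 0]],
  [[0, 0, -0.15], [0, 0, 0]],
  [[0, 0, -0.15], [0, 0, 0]],
])

```text
time_s: 18.98
position: [0.6376, 0.0797, 0.3178]
eef_rot: [-0.0, 0.12, 0.993, -0.0]
force: [-0.7, -0.5, -1.1]
finger_gap: 0.254
grasp_force: 22.2
```

>>> arm_command([
  [[0.264, 0, 0], [0, 0, 0]],
  [[0.264, 0, 0], [0, 0, 0]],
  [[0.264, 0, 0], [0, 0, 0]],
  [[0.264, 0, 0], [0, 0, 0]],
  [[0, 0, 0], [0, 0, 0.1475]],
  [[0, 0, 0], [0, 0, 0.1475]],
  [[0, 0, 0], [0, 0, 0.1475]],
  [[0, 0, 0], [0, 0, 0.1475]],
])

```text
time_s: 19.65
position: [0.5144, 0.1099, 0.3174]
eef_rot: [-0.0, 0.347, 0.938, 0.0]
force: [0.7, -0.4, -1.7]
finger_gap: 0.256
grasp_force: 22.2
```

>>> arm_command([
  [[0, 0, 0], [0, 0, 0.1475]],
  [[0, 0, 0], [0, 0, 0.1475]],
  [[0, 0, 0], [0, 0, 0.1475]],
  [[0, 0, 0], [0, 0, 0.1475]],
  [[0, 0, 0], [0, 0, 0.1475]],
  [[0, 0, 0], [0, 0, 0.1475]],
  [[0, 0, 0], [0, 0, 0.1475]],
  [[0, 0, 0], [0, 0, 0.1475]],
])

```text
time_s: 20.32
position: [0.5146, 0.1098, 0.3173]
eef_rot: [-0.0, 0.73, 0.684, -0.0]
force: [-1.3, -1.0, -2.0]
finger_gap: 0.258
grasp_force: 22.2
```

>>> arm_command([
  [[0, 0, 0.208], [0, 0, 0]],
  [[0, 0, 0.208], [0, 0, 0]],
  [[0, 0, 0.208], [0, 0, 0]],
  [[0, 0, 0.208], [0, 0, 0]],
  [[0, 0, 0.18], [0, 0, 0]],
  [[0, 0, 0], [0, 0, 0]],
  [[0, 0, 0], [0, 0, 0]],
  [[0, 0, 0], [0, 0, 0]],
])

```text
time_s: 20.98
position: [0.5156, 0.11, 0.1971]
eef_rot: [0.0, 0.728, 0.686, 0.001]
force: [0.3, -0.1, -1.6]
finger_gap: 0.258
grasp_force: 22.2
```

>>> arm_command([
  [[0, 0, 0], [0, 0, 0]],
  [[0, 0, 0], [0, 0, 0]],
  [[0, 0, 0], [0, 0, 0]],
  [[0, 0, 0], [0, 0, 0]],
  [[0, 0, -0.25], [0, 0, 0]],
  [[0, 0, -0.25], [0, 0, 0]],
  [[0, 0, -0.25], [0, 0, 0]],
  [[0, 0, -0.25], [0, 0, 0]],
], jaw=0)

```text
time_s: 21.65
position: [0.5146, 0.1097, 0.3177]
eef_rot: [0.0, 0.728, 0.686, 0.0]
force: [0.3, 1.5, 1.2]
finger_gap: 0.499
grasp_force: 0.0
```

>>> arm_command([
  [[-0.283, 0.1265, -0.02], [0, 0, 0]],
  [[-0.283, 0.1265, -0.02], [0, 0, 0]],
  [[-0.283, 0.1265, -0.02], [0, 0, 0]],
  [[-0.283, 0.1265, -0.02], [0, 0, 0]],
  [[-0.283, 0.1265, 0], [0, 0, 0]],
  [[-0.283, 0.1265, 0], [0, 0, 0]],
  [[-0.283, 0.1265, 0], [0, 0, 0]],
  [[-0.283, 0.1265, 0], [0, 0, 0]],
], jaw=-1)

```text
time_s: 22.32
position: [0.6205, -0.1701, 0.3259]
eef_rot: [0.0, 0.727, 0.686, 0.0]
force: [0.4, 0.5, 0.6]
finger_gap: 1.001
grasp_force: 0.0
```

>>> arm_command([
  [[-0.273, 0.125, 0], [0, 0, 0]],
  [[0, 0, 0], [0, 0, 0]],
  [[0, 0, 0], [0, 0, 0]],
  [[0, 0, 0], [0, 0, 0]],
  [[0, 0, 0], [0, 0, 0]],
  [[0, 0, 0], [0, 0, 0]],
  [[0, 0, 0], [0, 0, 0]],
  [[0, 0, 0], [0, 0, 0]],
])

```text
time_s: 22.98
position: [0.6332, -0.201, 0.3258]
eef_rot: [-0.0, 0.727, 0.686, 0.0]
force: [0.4, -0.6, 0.9]
finger_gap: 0.999
grasp_force: 0.0
```

```bash
python3 - <<'E'
from h import *
o=telemetry.get_obs();print(o["joint_pos"].round(3))
a=optics.get_image("side");b=optics.get_image("wrist")
cv2.imwrite("pics/c5.png",np.hstack([a[60:420,250:570],cv2.resize(b,None,fx=.75,fy=.75)]))
for l in("corn_cob","melon_rind","broccoli_stalk"): print(l,[(d["at"],round(d["score"],2)) for d in optics.look_for("side",l)[:2]])
E
```

```text
[-0.121  0.548  0.559  1.438 -0.297  1.24   0.41 ]
corn_cob [([285.4, 406.9], 0.56)]
melon_rind []
broccoli_stalk [([123.6, 403.8], 0.73)]
```

View pics/c5.png

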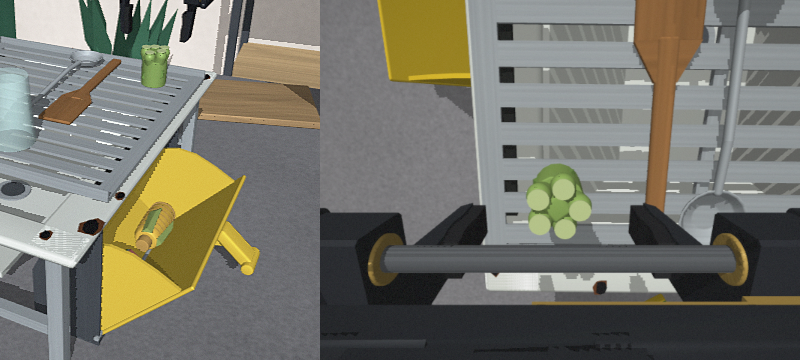

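The stalk (top at (200,558) in the wrist crop) sits centred between the fingers. The rind is gone from the rack and not in view from the side, so I'll check on it later. Grip the stalk.

>>> arm_command([
  [[0, 0, 0.1475], [0, 0, 0]],
  [[0, 0, 0.1475], [0, 0, 0]],
  [[0, 0, 0.1475], [0, 0, 0]],
  [[0, 0, 0.1475], [0, 0, 0]],
  [[0, 0, 0], [0, 0, 0]],
  [[0, 0, 0], [0, 0, 0]],
  [[0, 0, 0], [0, 0, 0]],
  [[0, 0, 0], [0, 0, 0]],
])

```text
time_s: 23.9
position: [0.6338, -0.2025, 0.2563]
eef_rot: [0.001, 0.728, 0.686, 0.001]
force: [-0.3, -0.6, -0.0]
finger_gap: 0.999
grasp_force: 0.0
```

>>> arm_command([
  [[0, 0, 0], [0, 0, 0]],
  [[0, 0, 0], [0, 0, 0]],
  [[0, 0, 0], [0, 0, 0]],
  [[0, 0, 0], [0, 0, 0]],
  [[0, 0, 0], [0, 0, 0]],
  [[0, 0, 0], [0, 0, 0]],
  [[0, 0, 0], [0, 0, 0]],
  [[0, 0, 0], [0, 0, 0]],
], jaw=1)

```text
time_s: 24.57
position: [0.633, -0.202, 0.2551]
eef_rot: [-0.0, 0.728, 0.686, -0.0]
force: [-1.9, 0.8, 4.1]
finger_gap: 0.524
grasp_force: 20.1
```

>>> arm_command([
  [[0, 0, 0], [0, 0, 0]],
  [[0, 0, 0], [0, 0, 0]],
  [[0, 0, -0.15], [0, 0, 0]],
  [[0, 0, -0.15], [0, 0, 0]],
  [[0, 0, -0.15], [0, 0, 0]],
  [[0, 0, -0.15], [0, 0, 0]],
  [[0, 0, 0], [0, 0, 0]],
  [[0, 0, 0], [0, 0, 0]],
])

```text
time_s: 25.23
position: [0.6333, -0.2021, 0.3267]
eef_rot: [0.0, 0.728, 0.686, 0.0]
force: [0.2, -0.2, -2.3]
finger_gap: 0.521
grasp_force: 19.6
```

```bash
python3 - <<'E'
from h import *
T=cam("top");b=optics.get_image("top")
cv2.imwrite("pics/c6.png",cv2.resize(b[180:430,150:550],None,fx=1.6,fy=1.6))
print([(d["at"],round(d["score"],2),onz(T,d["at"],.06).round(3)) for d in optics.look_for("top","melon_rind")[:2]])
E
```

```text
[([312.3, 272.9], 0.63, array([0.57 , 0.099, 0.06 ])), ([354.4, 305.3], 0.56, array([0.501, 0.043, 0.06 ]))]
```

View pics/c6.png

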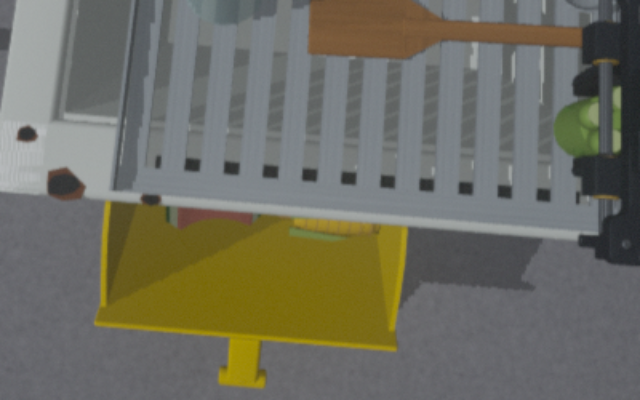

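The rind (214,215) and cob (225,340) both lie at the bottom of the bin, side by side. The stalk is held; bring it over the middle and drop it in.

>>> arm_command([
  [[0.285, -0.1614, 0], [0, 0, 0]],
  [[0.285, -0.1614, 0], [0, 0, 0]],
  [[0.285, -0.1614, 0], [0, 0, 0]],
  [[0.285, -0.1614, 0], [0, 0, 0]],
  [[0.285, -0.1614, 0], [0, 0, 0]],
  [[0.285, -0.1614, 0], [0, 0, 0]],
  [[0.285, -0.1614, 0], [0, 0, 0]],
  [[0, 0, 0], [0, 0, 0]],
])

```text
time_s: 26.0
position: [0.5081, 0.0533, 0.3249]
eef_rot: [-0.003, 0.724, 0.69, -0.001]
force: [1.1, 0.7, -1.5]
finger_gap: 0.527
grasp_force: 19.6
```

>>> arm_command([
  [[0, 0, 0.228], [0, 0, 0]],
  [[0, 0, 0.228], [0, 0, 0]],
  [[0, 0, 0.228], [0, 0, 0]],
  [[0, 0, 0.228], [0, 0, 0]],
  [[0, 0, 0.228], [0, 0, 0]],
  [[0, 0, 0], [0, 0, 0]],
  [[0, 0, 0], [0, 0, 0]],
  [[0, 0, 0], [0, 0, 0]],
])

```text
time_s: 26.67
position: [0.5124, 0.0447, 0.1908]
eef_rot: [0.0, 0.728, 0.686, 0.0]
force: [0.7, -0.2, -1.2]
finger_gap: 0.523
grasp_force: 19.6
```

>>> arm_command([
  [[0, 0, 0], [0, 0, 0]],
  [[0, 0, 0], [0, 0, 0]],
  [[0, 0, 0], [0, 0, 0]],
  [[0, 0, 0], [0, 0, 0]],
  [[0, 0, -0.25], [0, 0, 0]],
  [[0, 0, -0.25], [0, 0, 0]],
  [[0, 0, -0.25], [0, 0, 0]],
  [[0, 0, -0.25], [0, 0, 0]],
], jaw=-0.45)

```text
time_s: 27.33
position: [0.5117, 0.0447, 0.3117]
eef_rot: [0.0, 0.728, 0.686, 0.0]
force: [0.8, -0.3, -0.4]
finger_gap: 0.731
grasp_force: 0.0
```

```bash
python3 - <<'E'
from h import *
T=cam("top");S=cam("side");a=optics.get_image("side");b=optics.get_image("top")
cv2.imwrite("pics/c7.png",np.hstack([a[180:420,250:570],b[190:430,180:560]]))
for l in("broccoli_stalk","melon_rind","corn_cob","bin_grip"):
  for n,C in(("side",S),("top",T)): print(l,n,[(d["at"],round(d["score"],2),onz(C,d["at"],.07).round(3)) for d in optics.look_for(n,l)[:1]])
E
```

```text
broccoli_stalk side [([301.1, 385.7], 0.88, array([0.582, 0.032, 0.07 ]))]
broccoli_stalk top []
melon_rind side []
melon_rind top [([314.7, 260.4], 0.79, array([0.565, 0.119, 0.07 ]))]
corn_cob side [([281.1, 408.9], 0.97, array([ 0.562, -0.03 ,  0.07 ]))]
corn_cob top [([318.8, 357.6], 0.65, array([ 0.561, -0.044,  0.07 ]))]
bin_grip side [([295.0, 422.3], 0.97, array([ 0.534, -0.003,  0.07 ]))]
bin_grip top [([324.8, 249.6], 0.69, array([0.548, 0.136, 0.07 ]))]
```

View pics/c7.png

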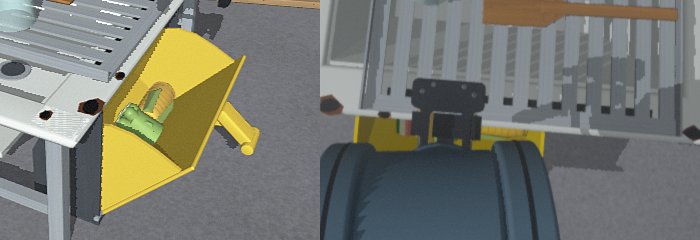

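All three scraps are in the bin (stalk at (125,140), cob at (97,157) in the side crop, rind at the left in the top view). Turn back and take the grip again.

>>> arm_command([
  [[-0.01, -0.233, 0], [0, 0, 0]],
  [[-0.01, -0.233, 0], [0, 0, 0]],
  [[0, -0.233, 0], [0, 0, 0]],
  [[0, 0, 0], [0, 0, -0.15]],
  [[0, 0, 0], [0, 0, -0.15]],
  [[0, 0, 0], [0, 0, -0.15]],
  [[0, 0, 0], [0, 0, -0.15]],
  [[0, 0, 0], [0, 0, -0.15]],
], jaw=-1)

```text
time_s: 28.5
position: [0.4277, 0.0474, 0.3096]
eef_rot: [-0.0, 0.495, 0.869, -0.0]
force: [0.0, -0.1, -0.2]
finger_gap: 1.001
grasp_force: 0.0
```

>>> arm_command([
  [[0, 0, 0], [0, 0, -0.15]],
  [[0, 0, 0], [0, 0, -0.15]],
  [[0, 0, 0], [0, 0, -0.15]],
  [[0, 0, 0], [0, 0, -0.15]],
  [[0, 0, 0], [0, 0, -0.15]],
  [[0, 0, 0], [0, 0, -0.15]],
  [[0, 0, 0], [0, 0, -0.15]],
  [[0, 0, 0], [0, 0, -0.15]],
])

```text
time_s: 29.17
position: [0.4277, 0.0474, 0.3095]
eef_rot: [-0.0, 0.046, 0.999, -0.0]
force: [-0.4, 0.3, 0.5]
finger_gap: 1.001
grasp_force: 0.0
```

>>> arm_command([
  [[0, 0, 0], [0, 0, -0.05]],
  [[0, 0, 0], [0, 0, 0]],
  [[0, 0, 0], [0, 0, 0]],
  [[0, 0, 0], [0, 0, 0]],
  [[0, 0, 0], [0, 0, 0]],
  [[0, 0, 0], [0, 0, 0]],
  [[0, 0, 0], [0, 0, 0]],
  [[0, 0, 0], [0, 0, 0]],
])

```text
time_s: 29.83
position: [0.428, 0.0475, 0.31]
eef_rot: [0.0, 0.03, 1.0, 0.0]
force: [-0.7, -0.1, 0.3]
finger_gap: 0.999
grasp_force: 0.0
```

```bash
python3 - <<'E'
from h import *
o=telemetry.get_obs();print(o["joint_pos"].round(3))
W=cam("wrist",o);b=optics.get_image("wrist");cv2.imwrite("pics/w8.png",b)
print([(d["at"],round(d["score"],2),onz(W,d["at"],.12).round(3)) for d in optics.look_for("wrist","bin_grip")[:2]])
E
```

```text
[-0.615  0.078  0.427  2.036 -0.038  1.034  1.341]
[([285.9, 317.7], 0.81, array([0.502, 0.045, 0.12 ]))]
```

View pics/w8.png

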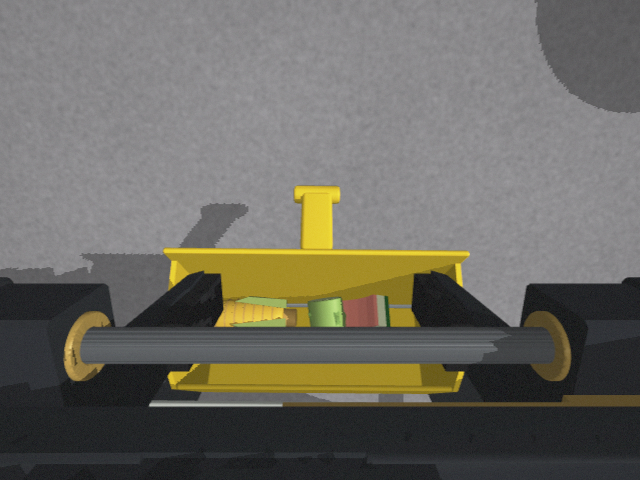

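Cob, stalk and rind all show in the bin (rows 295–330, columns 225–390), and the tongue is at (220,317) between the fingers. Descend, grip and close slowly.

>>> arm_command([
  [[0, 0, 0.28], [0, 0, 0]],
  [[0, 0, 0.28], [0, 0, 0]],
  [[0, 0, 0.28], [0, 0, 0]],
  [[0, 0, 0.28], [0, 0, 0]],
  [[0, 0, 0.28], [0, 0, 0]],
  [[0, 0, 0.28], [0, 0, 0]],
  [[0, 0, 0], [0, 0, 0]],
  [[0, 0, 0], [0, 0, 0]],
])

```text
time_s: 30.6
position: [0.4269, 0.047, 0.1078]
eef_rot: [-0.002, 0.03, 1.0, -0.001]
force: [0.6, -0.3, -0.3]
finger_gap: 0.998
grasp_force: 0.0
```

>>> arm_command([
  [[0, 0, 0], [0, 0, 0]],
  [[0, 0, 0], [0, 0, 0]],
  [[0, 0, 0], [0, 0, 0]],
  [[0, 0, 0], [0, 0, 0]],
  [[0, 0, 0], [0, 0, 0]],
  [[0, 0, 0], [0, 0, 0]],
  [[0, 0, 0], [0, 0, 0]],
  [[0, 0, 0], [0, 0, 0]],
], jaw=1)

```text
time_s: 31.27
position: [0.4295, 0.0489, 0.1089]
eef_rot: [0.002, 0.029, 1.0, 0.001]
force: [5.4, 0.9, -1.3]
finger_gap: 0.422
grasp_force: 2.6
```

>>> arm_command([
  [[0, 0, 0], [0, 0, 0]],
  [[0, 0, 0], [0, 0, 0]],
  [[0, 0, 0], [0, 0, 0]],
  [[0, 0, 0], [0, 0, 0]],
  [[-0.015, 0, -0.022], [0, 0, 0]],
  [[-0.015, 0, -0.023], [0, 0, 0]],
  [[-0.02, 0, -0.026], [0, 0, 0]],
  [[-0.019, 0, -0.025], [0, 0, 0]],
])

```text
time_s: 31.93
position: [0.4363, 0.0463, 0.1196]
eef_rot: [-0.0, 0.03, 1.0, -0.0]
force: [2.8, -3.1, -7.8]
finger_gap: 0.342
grasp_force: 20.2
```

>>> arm_command([
  [[-0.02, 0, -0.025], [0, 0, 0]],
  [[-0.021, 0, -0.024], [0, 0, 0]],
  [[-0.021, 0, -0.024], [0, 0, 0]],
  [[-0.022, 0, -0.023], [0, 0, 0]],
  [[-0.022, 0, -0.023], [0, 0, 0]],
  [[-0.023, 0, -0.023], [0, 0, 0]],
  [[-0.023, 0, -0.022], [0, 0, 0]],
  [[-0.024, 0, -0.022], [0, 0, 0]],
])

```text
time_s: 32.6
position: [0.4546, 0.045, 0.1418]
eef_rot: [-0.003, 0.03, 1.0, -0.0]
force: [-4.5, -4.2, -1.6]
finger_gap: 0.338
grasp_force: 20.3
```

>>> arm_command([
  [[-0.025, 0, -0.021], [0, 0, 0]],
  [[-0.025, 0, -0.02], [0, 0, 0]],
  [[-0.025, 0, -0.019], [0, 0, 0]],
  [[-0.026, 0, -0.019], [0, 0, 0]],
  [[-0.026, 0, -0.018], [0, 0, 0]],
  [[-0.027, 0, -0.018], [0, 0, 0]],
  [[-0.027, 0, -0.017], [0, 0, 0]],
  [[-0.027, 0, -0.017], [0, 0, 0]],
])

```text
time_s: 33.27
position: [0.4781, 0.0434, 0.1598]
eef_rot: [-0.005, 0.03, 1.0, -0.0]
force: [-10.3, -4.7, 8.1]
finger_gap: 0.34
grasp_force: 20.0
```

>>> arm_command([
  [[-0.028, 0, -0.016], [0, 0, 0]],
  [[-0.028, 0, -0.015], [0, 0, 0]],
  [[-0.028, 0, -0.015], [0, 0, 0]],
  [[-0.029, 0, -0.014], [0, 0, 0]],
  [[-0.029, 0, -0.014], [0, 0, 0]],
  [[-0.029, 0, -0.013], [0, 0, 0]],
  [[-0.03, 0, -0.012], [0, 0, 0]],
  [[0, 0, 0], [0, 0, 0]],
])

```text
time_s: 33.93
position: [0.5044, 0.0416, 0.1729]
eef_rot: [-0.002, 0.03, 1.0, -0.0]
force: [-9.4, -6.0, 14.8]
finger_gap: 0.334
grasp_force: 20.0
```

>>> arm_command([
  [[-0.027, 0, -0.014], [0, 0, 0]],
  [[-0.027, 0, -0.013], [0, 0, 0]],
  [[-0.027, 0, -0.012], [0, 0, 0]],
  [[-0.027, 0, -0.011], [0, 0, 0]],
  [[-0.027, 0, -0.01], [0, 0, 0]],
  [[-0.027, 0, -0.009], [0, 0, 0]],
  [[0, 0, 0], [0, 0, 0]],
  [[0, 0, 0], [0, 0, 0]],
])

```text
time_s: 34.6
position: [0.5247, 0.0401, 0.1804]
eef_rot: [-0.001, 0.03, 1.0, -0.001]
force: [-0.4, -7.8, -0.2]
finger_gap: 0.338
grasp_force: 20.0
```

>>> arm_command([
  [[-0.015, 0, -0.004], [0, 0, 0]],
  [[-0.015, 0, -0.004], [0, 0, 0]],
  [[0, 0, 0], [0, 0, 0]],
  [[0, 0, 0], [0, 0, 0]],
  [[0, 0, 0], [0, 0, 0]],
  [[0, 0, 0], [0, 0, 0]],
  [[0, 0, 0], [0, 0, 0]],
  [[0, 0, 0], [0, 0, 0]],
])

```text
time_s: 35.27
position: [0.5281, 0.0399, 0.1813]
eef_rot: [-0.001, 0.03, 1.0, -0.001]
force: [-2.8, -5.5, 0.3]
finger_gap: 0.338
grasp_force: 20.0
```

```bash
python3 - <<'E'
from h import *
a=optics.get_image("side");o=cv2.imread("pics/side0.png")
y=lambda i:cv2.inRange(cv2.cvtColor(i,cv2.COLOR_BGR2HSV),(22,120,60),(33,255,255))[190:420,330:480]>0
A,O=y(a),y(o); print(A.sum(),O.sum(),(A&O).sum(),(A&~O).sum(),(O&~A).sum())
for m in(A,O):
    r,c=np.nonzero(m[:, :100]);k=[(r[c==i].min()+190,r[c==i].max()+190) for i in(40,60,75,90) if (c==i).any()];print(k)
E
```

```text
5844 7599 5764 80 1835
[(np.int64(266), np.int64(368)), (np.int64(247), np.int64(334)), (np.int64(251), np.int64(309)), (np.int64(206), np.int64(271))]
[(np.int64(266), np.int64(368)), (np.int64(239), np.int64(334)), (np.int64(219), np.int64(308)), (np.int64(205), np.int64(273))]
```

>>> arm_command([
  [[-0.02, 0, -0.003], [0, 0, 0]],
  [[-0.02, 0, -0.003], [0, 0, 0]],
  [[0, 0, 0], [0, 0, 0]],
  [[0, 0, 0], [0, 0, 0]],
  [[0, 0, 0], [0, 0, 0]],
  [[0, 0, 0], [0, 0, 0]],
  [[0, 0, 0], [0, 0, 0]],
  [[0, 0, 0], [0, 0, 0]],
])

```text
time_s: 35.98
position: [0.5301, 0.0398, 0.1818]
eef_rot: [-0.004, 0.03, 1.0, -0.001]
force: [-10.7, -6.3, 8.9]
finger_gap: 0.338
grasp_force: 20.0
```

>>> arm_command([
  [[0, 0, 0], [0, 0, 0]],
  [[0, 0, 0], [0, 0, 0]],
  [[0, 0, 0], [0, 0, 0]],
  [[0, 0, 0], [0, 0, 0]],
  [[0, 0, 0], [0, 0, 0]],
  [[0, 0, 0], [0, 0, 0]],
  [[0, 0, 0], [0, 0, 0]],
  [[0, 0, 0], [0, 0, 0]],
], jaw=-1)

```text
time_s: 36.65
position: [0.5341, 0.0413, 0.1819]
eef_rot: [0.0, 0.029, 1.0, 0.0]
force: [-0.6, -0.4, 0.7]
finger_gap: 0.919
grasp_force: 0.0
```

>>> arm_command([
  [[0, 0, -0.15], [0, 0, 0]],
  [[0, 0, -0.2], [0, 0, 0]],
  [[0, 0, -0.25], [0, 0, 0]],
  [[0, 0, -0.25], [0, 0, 0]],
  [[0, 0, -0.25], [0, 0, 0]],
  [[0.2, 0.2, -0.1], [0, 0, 0]],
  [[0.1, 0.2, 0], [0, 0, 0]],
  [[0, 0, 0], [0, 0, 0]],
])

```text
time_s: 37.32
position: [0.4994, 0.0964, 0.3268]
eef_rot: [0.0, 0.026, 1.0, 0.002]
force: [-0.3, 1.5, -0.1]
finger_gap: 1.004
grasp_force: 0.0
```

```bash
python3 - <<'E'
from h import *
print(telemetry.get_obs()["force"].round(1))
a=optics.get_image("side");o=cv2.imread("pics/side0.png")
y=lambda i:cv2.inRange(cv2.cvtColor(i,cv2.COLOR_BGR2HSV),(22,120,60),(33,255,255))[190:420,330:480]>0
A,O=y(a),y(o); print(A.sum(),O.sum(),(A&O).sum(),(A&~O).sum(),(O&~A).sum())
for m in(A,O):
    r,c=np.nonzero(m);print([(r[c==i].min()+190,r[c==i].max()+190) for i in(40,60,75,90,115) if (c==i).any()],c.max())
for l in("tumbler","spatula","spoon","corn_cob","melon_rind","broccoli_stalk"): print(l,[(d["at"],round(d["score"],2)) for d in optics.look_for("side",l)[:2]])
E
```

```text
[-0.3  1.5 -0.1]
7392 7599 7277 115 322
[(np.int64(266), np.int64(368)), (np.int64(239), np.int64(334)), (np.int64(219), np.int64(309)), (np.int64(200), np.int64(269)), (np.int64(239), np.int64(254))] 119
[(np.int64(266), np.int64(368)), (np.int64(239), np.int64(334)), (np.int64(219), np.int64(308)), (np.int64(205), np.int64(273)), (np.int64(241), np.int64(262))] 123
tumbler [([172.7, 261.7], 0.74)]
spatula [([162.2, 322.0], 0.68)]
spoon [([121.0, 324.0], 0.67)]
corn_cob []
melon_rind []
broccoli_stalk []
```

```bash
python3 -c "
from station import arm
print(arm.job_done())"
```

```text
the job is handed in; nothing more can be done
None
```

I put the cob, rind and stalk in the scrap bin, shut it and handed the job in at about 37 s; the final side-camera check matches the shut bin and shows the tumbler, spatula and spoon unmoved, though the scraps can't be seen once it is shut and no verdict came back.

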